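# Park the guard gate in its hold-open notch

### The job

Open the small guard gate on the bench fixture and park it: lift the gravity latch bar clear of its catch with the gate still shut, swing the gate open towards the robot with the bar held up, and let the bar drop fully down into the notch of the curved hold-open stay, so that the gate is held there when you let go. The notch is clamped in a new place each time, so let the bar ride lightly along the top of the stay until it drops in. Be gentle: never force the bar's end against the catch or the stay, and leave the loose parts lying around undisturbed.

Things in the scene. Friction and masses are not known exactly. Their poses are not given: they have to be found in the camera images.
- gate_hinge (a point): point on the gate's vertical hinge axis, 205 mm above the table. The gate turns about the vertical line through it. Its y axis points along the shut gate, from hinge to free edge; its -x axis is the side to which the gate opens (roughly towards the robot); z is up.
- gate (a joint): angle of the gate, rad: 0 shut, grows as it opens, counter-clockwise seen from above, end stop 1.4. Light hinge friction (about 1 N at the handle), so the gate stays where it is left. The gate is a grey wire-mesh frame 195 mm wide, its top edge 150 mm above the table.
- bar (a joint): angle of the latch bar about its pivot, rad: 0 lying level on its stop (down), grows as the outer end is lifted, end stop 0.5. It weighs about 0.3 kg (some 3 N to lift at the handle) and falls by its own weight. Its end clears the catch at about 0.08; 0.15 clears everything well. Riding on top of the stay it reads about 0.08, dropped into the notch 0.
- handle (a point): middle of the upright round handle on the latch bar: a plain steel pin 14 mm in diameter, standing 56 mm up from the bar (173 to 229 mm above the table, bar level). The point is 201 mm above the table, 165 mm from the hinge axis, 105 mm along the bar from the pivot and 36 mm above it; moves with bar and gate. Its x axis is square to the gate, y along the bar to its outer end.
- nose: outer end of the latch bar, a 12 x 35 x 16 mm steel block (x square to the gate, y along the bar, z up); origin at its centre, 232.5 mm from the hinge axis, 165 mm above the table when the bar is level. It must never be pressed with more than 15 N against anything.
- gear_center (a point): middle of a loose steel helical gear, 84 mm in diameter, lying on the fixture's base plate behind the gate; to be left alone
- bearing_center (a point): middle of a loose steel bearing ring, 46 mm in diameter, 16 mm high, lying on the base plate under the gate's sweep; the gate passes 15 mm above it; to be left alone
- flange_center (a point): middle of a loose steel flange with a stub, 84 mm in diameter, 45 mm high, on the table; to be left alone
- wrench_grip (a point): handle of a loose steel wrench 200 mm long, on the table; to be left alone
- bar_pivot (a point): the latch bar's pivot pin on the gate: horizontal, square to the gate, 60 mm from the hinge axis, 165 mm above the table; moves with the gate. The bar is steel, 12 mm wide and 16 mm tall; when level its underside is 157 mm above the table.
- catch (a point): middle of the catch, on the post by the shut gate's free edge, at the height of its front cheek's top (171 mm above the table, 14 mm higher than the level bar's underside). It is a U-shaped bracket in which the bar's end lies with 3 mm play either side; the bar must rise over the front cheek.
- stay_centre (a point): centre of the hold-open stay's arc, on the hinge axis at the height of the stay's top, 171 mm. The stay is a flat steel arc of radius 235 mm, 20 mm wide, no ramps, under the bar's end from gate angle 0.6 to at least 1.05, save for one notch, a gap 20 mm wide, 22 mm deep. The notch's middle lies at a gate angle anywhere from 0.70 to 1.00, re-clamped each time and not measured.
- hub_center (a point): middle of a loose toothed steel hub, 64 mm in diameter, on the table; to be left alone
- bolt_a_center (a point): loose bolt 42 mm long, lying on the table; the point is under its head; to be left alone
- bolt_b_center (a point): loose bolt 42 mm long, lying on the table; the point is under its head; to be left alone

How it is judged:
By the outcome, as a careful person would: the job done as asked, in the order asked, and still so for the second after the job is handed in, with the robot touching nothing.
It also fails if it takes over 59 s, if anything falls off the work surface, if the arm or the gripper's body presses on something with over 40 N, if the wrist force passes 120 N, or if a joint passes its speed limit or range.

### The arm

A 7-joint arm with a two-finger parallel gripper is mounted at the origin on the work surface. World frame = base frame: x ahead of the robot, y to its left, z up, the work surface at z = 0. Lengths are in mm, angles in rad, forces in N, time in s.
With the tool pointing down it reaches from about 400 to 900 mm from the base axis. Payload 5.6 kg.
Tool frame: the origin (TCP) lies midway between the tips of the shut fingers; the grasp point (between the pads) lies 19 mm behind it; x points along the fingers, y is the direction in which the jaws open and shut, and the axes are right-handed (so a half turn about x gives the same grasp; the last joint's range is limited). The gripper opens to 92 mm and grips with 3 to 60 N. Pads are 20 mm wide; open, the fingers measure 128 mm over their backs; the gripper's body (75 mm by 189 mm) begins 69 mm behind the grasp point.
Start: joints at [-1.23, 0.468, -0.012, 1.603, 0.006, 1.071, -0.056], TCP at [243.431, 602.702, 214.592] pointing down, gripper open.
Joint ranges: [-2.53, 2.53], [-0.31, 2.02], [-1.57, 1.55], [0.28, 2.44], [-1.29, 4.43], [0.15, 1.84], [-2.92, 2.92]. Speed limits (rad/s): [2.57, 2.57, 3.14, 3.14, 3.14, 3.14, 3.14].

### API

Orientations are given as a rotation vector (axis times angle).
In Python, from cell import robot, grip, kin, viewer gives the robot as it stands. Calls block until the motion is done:
- robot.movep(position, orientation): joint-space move of the TCP to a pose.
- robot.servo_line(position, feed=150, rotation=None): straight line of the TCP; rotation=None keeps the orientation; feed is the mean speed in mm/s.
- robot.goto_joints(angles): joint-space move.
- grip(opening, newtons=None): opening from 0.0 (shut) to 1.0 (fully open); newtons is the grip in N (None keeps the last); returns when the fingers have stopped.
- robot.hold(seconds).
- kin.ik(position, orientation): joint angles nearest the present ones, or None.
- robot.observe(): the state.
- viewer.read_camera(name): name is "side" or "top"; returns the picture (384x512x3 uint8, red, green, blue); there is no depth.
- viewer.camera_info(name): a dict with "camera_matrix" (3x3 intrinsics, pixels), "k1" (the pictures are not rectified: a ray, as slopes to the right and down, at radius r is drawn at 1 + k1 r^2 times it, then the intrinsics apply), "R" (3x3) and "t" (3): a world point X has camera coordinates R X + t. Camera axes: x right, y down, z forward; pixel columns grow to the right and rows downward; lengths in mm; the calibration is good to about 2 mm. A picture is of the moment at which its call begins. camera_info takes no time and is no camera call.
A pose or a line that the arm cannot do raises robot.IKError and nothing moves.
- robot.job_done(): hands the job in, once; it reports no verdict.
Trained networks look in the newest picture that a camera, given by its name, has taken for a name from the list of things; names that differ only in an ending like _2 or _b are one class to them, and where a whole thing is asked for, a point or a joint stands for the part that bears it (a point fixed in the world has none). Each returns a list of dicts, best first, with "confidence" (0 to 1); they miss things now and then, are a little off and sometimes report something else, mostly with a low value. They report only what shows in the picture. A call takes as long as a camera call.
- viewer.silhouettes(name, camera): "mask" (384x512 bool, what is visible of it).
- viewer.pinpoint(name, camera): "at" ([x, y, z] in mm, in the coordinates of the camera as it stood for that picture, good to about 4 mm: a listed point, or the origin of a listed thing).
The state is a dict: "t": time; "joints": joint angles; "joint_velocities": joint speeds; "joint_torque": joint torques, N m; "tcp_pos": TCP position; "tcp_rot": TCP orientation; "contact_force": force on the tool from outside, world axes, zero at the start; "wrist_torque": the same for the moment, N m; "grip_width": opening from 0.0 (shut) to 1.0 (fully open).
Only numpy, scipy, OpenCV 4.12 (cv2) and the standard library are available. Lean on these libraries where they do the work, as an engineer would, in place of code of your own. Each camera call takes 0.05 s, during which the arm holds its last target.

## Working session

There is one attempt and no reset: what is moved stays moved. The work goes in short steps, each a Python script; the robot and the scene stay as the last script left them, time stands still between calls to the robot, and variables do not carry over. Pictures are saved under pics/ and viewed, and the job is handed in when it is done.

```bash
ls; mkdir -p pics
python3 - <<'E'
from cell import robot, grip, kin, viewer
import cv2, numpy as np
s=robot.observe(); print({k:np.round(v,3).tolist() for k,v in s.items()})
for c in ("side","top"):
    im=viewer.read_camera(c); cv2.imwrite(f"pics/{c}0.png",im[:,:,::-1])
    i=viewer.camera_info(c); R=np.array(i["R"]);t=np.array(i["t"])
    print(c,i["camera_matrix"],i["k1"],np.round(-R.T@t,1),np.round(R,3).tolist())
    for n in ("gate_hinge","handle","nose","bar_pivot","catch","stay_centre","bearing_center","gear_center","flange_center","wrench_grip","hub_center","bolt_a_center"):
        for d in viewer.pinpoint(n,c)[:3]:
            print(n,round(d["confidence"],2),np.round(R.T@(np.array(d["at"])-t),1))
E
```

```text
pics
{'t': 0.0, 'joints': [-1.23, 0.468, -0.012, 1.604, 0.006, 1.071, -0.056], 'joint_velocities': [0.001, 0.0, -0.0, 0.001, -0.002, -0.001, 0.002], 'joint_torque': [-0.001, -52.057, -0.012, -24.375, -0.057, 0.017, 0.0], 'tcp_pos': [243.235, 602.162, 213.642], 'tcp_rot': [0.3, 1.55, -0.303], 'contact_force': [1.501, 0.271, -0.94], 'wrist_torque': [0.014, 0.005, -0.024], 'grip_width': 1.0}
side [[393.46763534   0.         258.29954885]
 [  0.         393.46763534 192.14740003]
 [  0.           0.           1.        ]] -0.08554346706729025 [ 342.1 -676.3  937. ] [[0.96, -0.279, -0.015], [-0.217, -0.709, -0.671], [0.177, 0.648, -0.741]]
gate_hinge 0.77 [ 639.1 -131.3  204.5]
gate_hinge 0.55 [620.3 419.9   8.4]
handle 0.65 [616.4  37.9 205.4]
handle 0.52 [590.6 479.5   9.4]
nose 0.64 [630.5 -70.9 169.1]
nose 0.37 [603.9  97.3 164.7]
catch 0.59 [600.  104.1 170.7]
catch 0.18 [ 591.6 -412.3   14.8]
stay_centre 0.85 [ 632.8 -134.4  170.6]
bearing_center 0.7 [ 634.6 -132.9  171.6]
bearing_center 0.59 [476.1 -80.2  20.9]
gear_center 0.87 [702.    3.   21.1]
flange_center 0.7 [ 467.7 -347.6  
[... 179 characters left out ...]
0.         253.81168512]
 [  0.         381.87826045 193.89664607]
 [  0.           0.           1.        ]] -0.08885256555422326 [ 496.9   26.3 1160.7] [[-0.016, -1.0, -0.022], [-0.999, 0.016, -0.028], [0.028, 0.022, -0.999]]
gate_hinge 0.63 [ 628.5 -128.1  204.6]
handle 0.78 [612.8  38.6 203.5]
nose 0.69 [620.5 -66.5 165.3]
nose 0.54 [601.4 105.6 166.8]
bar_pivot 0.78 [622.6 -67.5 163.6]
catch 0.91 [606.2 108.7 170.8]
stay_centre 0.86 [ 633.7 -128.2  173.7]
bearing_center 0.46 [469.9 -81.   18.6]
flange_center 0.93 [ 468.7 -349.3   21.2]
wrench_grip 0.78 [421.  437.    6.6]
hub_center 0.71 [ 586.7 -411.5   15.3]
bolt_a_center 0.71 [589.7 490.1   5.3]
bolt_a_center 0.54 [612.7 416.5   4.8]
```

View pics/side0.png

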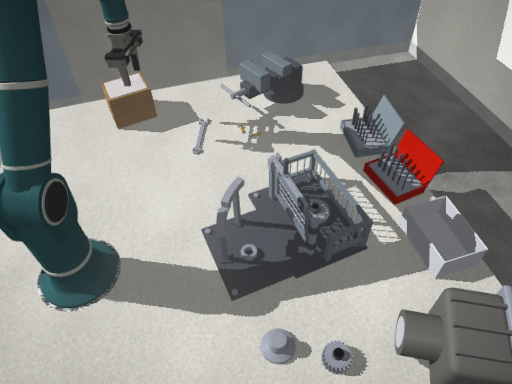

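View pics/top0.png

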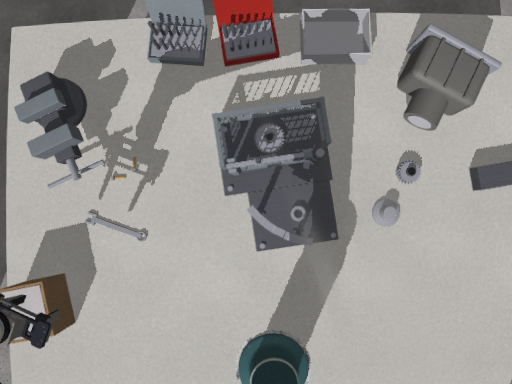

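The side view shows the shut gate with its bar and handle around (280-310, 160-240) and the stay at (232, 195). The top view shows the bar running from (230, 165) to (300, 160), and the bearing at (297, 213). The network estimates agree on the handle, at about (614, 38, 201), and on the hinge, at about (633, -130). I'll check both on enlarged crops.

```bash
cat > h.py <<'E'
from cell import robot, grip, kin, viewer
import cv2, numpy as np
from scipy.spatial.transform import Rotation as Ro
def proj(c,X):
    i=viewer.camera_info(c); R=np.array(i["R"]);t=np.array(i["t"]);K=np.array(i["camera_matrix"])
    p=R@np.asarray(X,float)+t; s=p[:2]/p[2]; s=s*(1+i["k1"]*(s@s)); return (K[:2,:2]@s+K[:2,2])
E
cat > ov.py <<'E'
from h import *
import sys
def crop(c,src,dst,box,sc,pts):
    im=cv2.imread(src); u0,v0,u1,v1=box
    o=cv2.resize(im[v0:v1,u0:u1],None,fx=sc,fy=sc,interpolation=cv2.INTER_CUBIC)
    for P in pts:
        q=[proj(c,x) for x in P]
        q=[tuple(int(round((a-b+.5)*sc)) for a,b in zip(x,(u0,v0))) for x in q]
        for a,b in zip(q[:-1],q[1:]): cv2.line(o,a,b,(0,255,255),1)
        for a in q: cv2.circle(o,a,2,(0,0,255),-1)
    cv2.imwrite(dst,o)
def pts(H,yaw):
    def G(r,z,off=0): return [H[0]-r*np.sin(yaw)-off*np.cos(yaw),H[1]+r*np.cos(yaw)-off*np.sin(yaw),z]
    return [[G(0,171),G(0,205)],[G(165,173),G(165,229)],[G(60,165),G(250,165)],[G(235,171)],
      [[H[0]-235*np.sin(yaw+a),H[1]+235*np.cos(yaw+a),171] for a in np.linspace(.6,1.05,10)]]
if __name__=="__main__":
    P=pts(np.array([633,-130]),.117)
    crop("side","pics/side0.png","pics/sc1.png",(200,130,380,280),4,P)
    crop("top","pics/top0.png","pics/tc1.png",(205,90,345,250),4,P)
    crop("side","pics/side0.png","pics/sc1n.png",(200,130,380,280),4,[])
    crop("top","pics/top0.png","pics/tc1n.png",(205,90,345,250),4,[])
E
python3 ov.py
```

```text
(no output)
```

View pics/sc1.png

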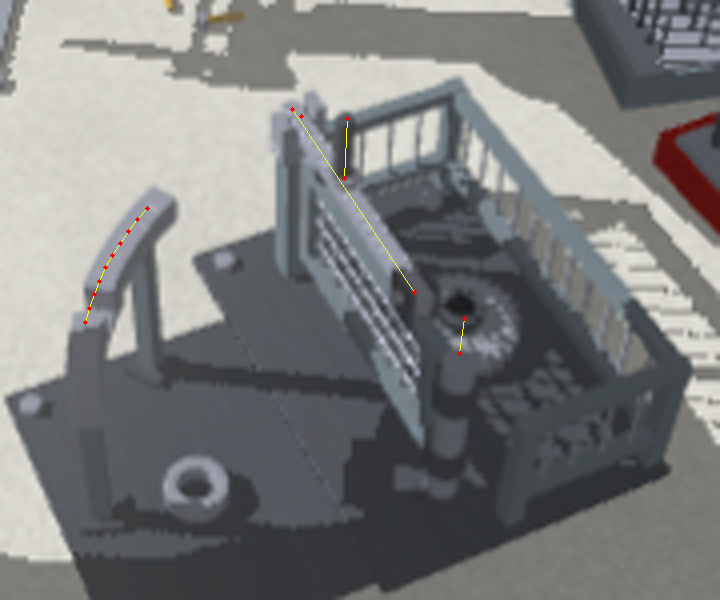

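View pics/tc1.png

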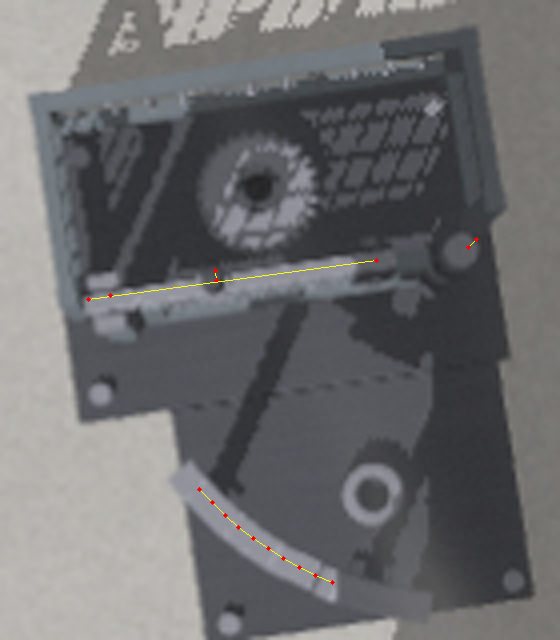

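View pics/sc1n.png

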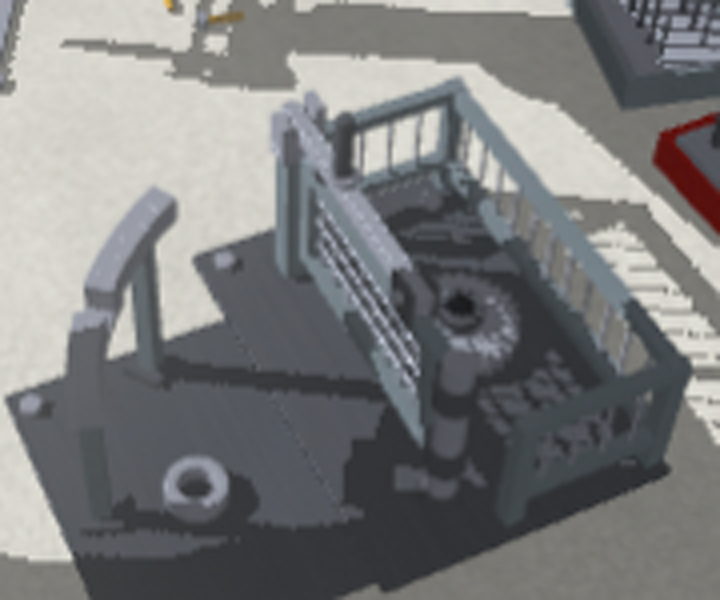

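View pics/tc1n.png

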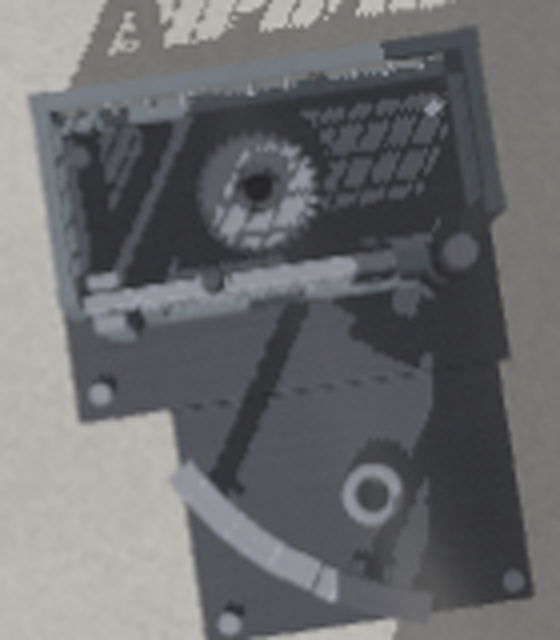

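The notch shows near the far end of the stay: side crop (97, 305) and top crop (322, 580). That's a gate angle of roughly 1.0. The overlay is a few mm off at the handle in the top view, so I'll refine it.

Run:
```python
from h import *
from ov import crop
from scipy.optimize import least_squares
P=[[[614.5,38.3,173],[614.5,38.3,229]]]
crop("top","pics/top0.png","pics/tc2.png",(220,140,320,185),8,[])
crop("side","pics/side0.png","pics/sc2.png",(260,145,330,230),7,[])
```

```text
(no output)
```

View pics/tc2.png

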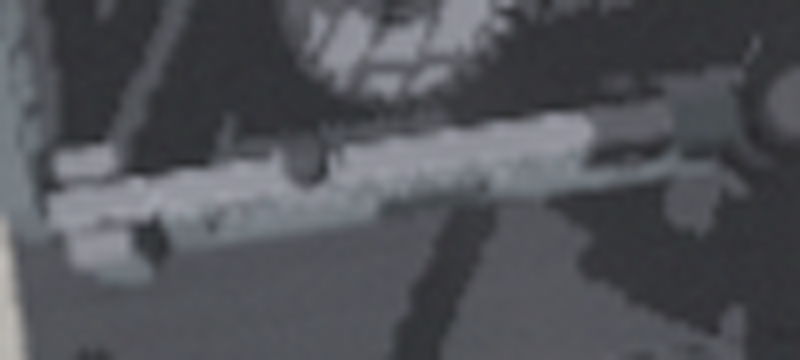

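View pics/sc2.png

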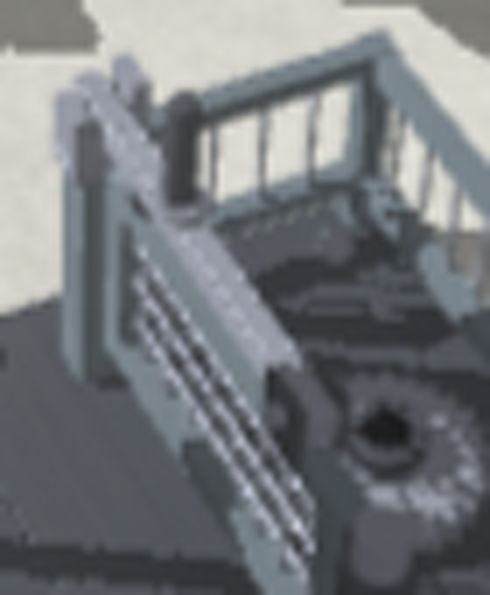

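```bash
cat >> h.py <<'E'
def ray(c,uv):
    i=viewer.camera_info(c); R=np.array(i["R"]);t=np.array(i["t"]);K=np.array(i["camera_matrix"])
    d=cv2.undistortPoints(np.array([[uv]],float),K,np.array([i["k1"],0,0,0]))[0,0] 
    return -R.T@t, R.T@np.array([d[0],d[1],1.])
def atz(c,uv,z):
    o,d=ray(c,uv); return o+d*(z-o[2])/d[2]
E
python3 - <<'E'
from h import *
T=lambda x,y:(220+x/8-.5,140+y/8-.5); S=lambda x,y:(260+x/7-.5,145+y/7-.5)
print("handle", atz("top",T(305.5,159),201), atz("side",S(183.5,152),201))
a=atz("top",T(50,208),173);b=atz("top",T(590,137),173);print(a,b,np.arctan2(-(a-b)[0],(a-b)[1]),np.hypot(*(a-b)[:2]))
a=atz("side",S(82,95),173);b=atz("side",S(283,372),173);print(a,b,np.arctan2(-(a-b)[0],(a-b)[1]),np.hypot(*(a-b)[:2]))
T=lambda x,y:(205+x/4-.5,90+y/4-.5); S=lambda x,y:(200+x/4-.5,130+y/4-.5)
for z in (150,160,171,180): print("post",z,atz("top",T(460,251),z)[:2],atz("side",S(459,356),z)[:2])
print("notch",atz("top",T(323,580),171)[:2],atz("side",S(98,304),171)[:2])
print("stay end",atz("top",T(184,475),171)[:2],atz("side",S(160,197),171)[:2])
E
```

```text
handle [610.96057617  35.869919   201.        ] [614.00705796  35.21755643 201.        ]
[599.84471512 119.43314236 173.        ] [619.86643054 -56.21522425 173.        ] 0.11349761222584734 176.785796320969
[595.77035692 105.83137146 173.        ] [621.66195482 -58.74874611 173.        ] 0.1560402037557093 166.60429148814822
post 150 [ 633.30087139 -128.13294009] [ 640.40470501 -117.18596395]
post 160 [ 631.95089909 -126.60455418] [ 636.61503181 -124.28945146]
post 171 [ 630.46592956 -124.92332968] [ 632.44639128 -132.10328773]
post 180 [ 629.25095449 -123.54778236] [ 629.03568539 -138.49642649]
notch [418.55430407 -32.00917962] [427.97549568 -25.62489755]
stay end [487.79465848  56.80621562] [489.54320615  54.90890602]
```

Both cameras now agree on the handle at about (612, 36, 201). The hinge comes out at (631, -128) and the shut-gate yaw at 0.115. Next I'll check the whole path by IK.

```bash
cat >> h.py <<'E'
H=np.array([631.,-128,0]); YAW=.115
SGN=1; OFF=np.zeros(2)   # OFF: grasp offset in gate frame (normal gx, along gy)
def pose(g,b,dz=0,sgn=None,n=0,rise=0,H_=None):
    """TCP pose gripping the handle with gate at g, bar at b. n: offset along +gx; rise: straight up"""
    sgn=SGN if sgn is None else sgn; Hh=H if H_ is None else H_
    # local gate frame at 0
    A=Ro.from_rotvec([0,0,YAW+g]); B=Ro.from_rotvec([b,0,0])
    p=np.array([n+OFF[0],105+OFF[1],36-19+dz])
    P=B.apply(p)+np.array([0,60,165]); P=A.apply(P)+Hh; P[2]+=rise
    M=np.array([[0,0,-1],[sgn,0,0],[0,-sgn,0]],float).T  # columns tool x,y,z
    return P,(A*B*Ro.from_matrix(M)).as_rotvec()
E
python3 - <<'E'
from h import *
s=robot.observe(); print(Ro.from_rotvec(s["tcp_rot"]).as_matrix().round(2))
for sg in (1,-1):
    for g,b,r in [(0,0,120),(0,0,0),(0,.2,0),(.3,.2,0),(.64,.2,0),(.64,.08,0),(1.05,.08,0),(1.05,0,120)]:
        q=kin.ik(*pose(g,b,sgn=sg,rise=r)); print(sg,g,b,r,None if q is None else np.round(q,2))
E
```

```text
[[ 0.    0.37  0.93]
 [-0.    0.93 -0.37]
 [-1.    0.    0.  ]]
1 0 0 120 [-0.56  0.36  0.59  1.63 -0.21  1.22  0.19]
1 0 0 0 [-0.53  0.48  0.56  1.76 -0.29  0.99  0.25]
1 0 0.2 0 [-0.43  0.48  0.59  1.73 -0.51  1.11  0.48]
1 0.3 0.2 0 [-0.4   0.42  0.54  1.79 -0.43  1.13  0.74]
1 0.64 0.2 0 [-0.37  0.38  0.53  1.85 -0.34  1.15  1.07]
1 0.64 0.08 0 [-0.43  0.33  0.52  1.93 -0.25  1.    0.97]
1 1.05 0.08 0 [-0.41  0.28  0.58  2.   -0.21  1.    1.44]
1 1.05 0 120 [-0.55  0.08  0.66  1.93 -0.06  1.15  1.3 ]
-1 0 0 120 [-0.98  0.65  1.35  1.65 -0.65  1.38 -2.56]
-1 0 0 0 [-0.96  0.84  1.34  1.78 -0.87  1.26 -2.4 ]
-1 0 0.2 0 [-0.84  0.83  1.35  1.75 -0.99  1.44 -2.28]
-1 0.3 0.2 0 [-0.86  0.78  1.35  1.81 -0.9   1.43 -1.98]
-1 0.64 0.2 0 [-0.86  0.73  1.35  1.88 -0.79  1.4  -1.63]
-1 0.64 0.08 0 [-0.96  0.67  1.36  1.96 -0.74  1.22 -1.69]
-1 1.05 0.08 0 [-0.81  0.43  1.13  2.01 -0.46  1.07 -1.43]
-1 1.05 0 120 [-1.15  0.21  1.41  1.95 -0.23  1.17 -1.63]
```

Run:
```python
from h import *
p=robot.observe()["tcp_pos"]
robot.servo_line([p[0],p[1],340],feed=250)
robot.movep(*pose(0,0,rise=150))
P,r=pose(0,0,rise=60); robot.servo_line(P,feed=150,rotation=r)
s=robot.observe(); print(s["t"],np.round(np.array(s["tcp_pos"])-P,2),np.round(s["contact_force"],2))
for c in("side","top"): cv2.imwrite(f"pics/{c}1.png",viewer.read_camera(c)[:,:,::-1])
from ov import crop
P=[[pose(0,0,rise=60)[0],pose(0,0)[0]]]
crop("top","pics/top1.png","pics/tc3.png",(205,90,345,250),4,[]);crop("side","pics/side1.png","pics/sc3.png",(200,80,380,230),4,P)
```

```text
5.1 [0.6  0.04 0.77] [ 0.6  -0.33  0.23]
```

View pics/sc3.png

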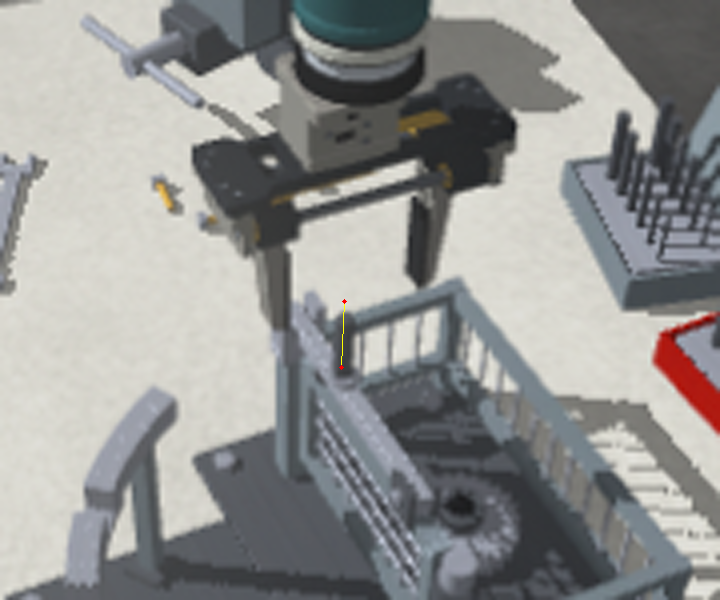

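View pics/tc3.png

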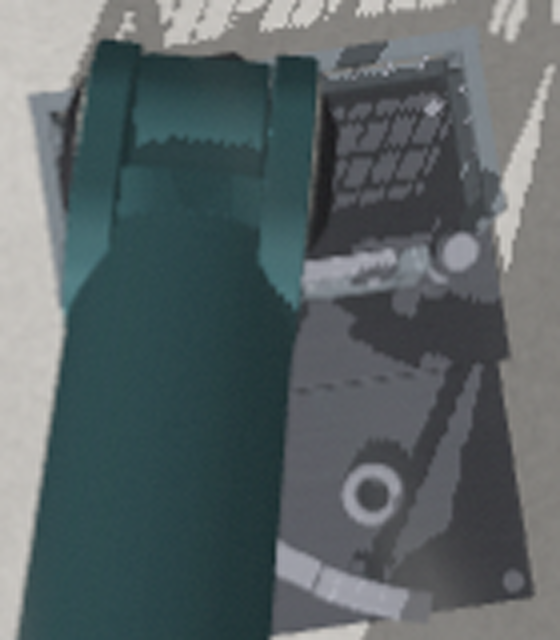

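The side view shows the pin (345, 345) between the fingertips at (280, 335) and (420, 280). The alignment looks right, so I'll descend and close gently.

Run:
```python
from h import *
def F():
    f=np.mean([robot.observe()["contact_force"]],0); A=Ro.from_rotvec([0,0,-YAW]).apply(f); return np.round(A,2)
robot.hold(.3); print("free",F())
P,r=pose(0,0); robot.servo_line(P,feed=60,rotation=r); robot.hold(.3)
s=robot.observe();print("down",s["t"],F(),np.round(np.array(s["tcp_pos"])-P,2))
for o in (.4,.3,.25,.22,.2,.18,.1):
    grip(o,4); s=robot.observe(); print(o,round(s["grip_width"],3),F(),round(s["t"],2))
robot.hold(.3);print(F())
```

```text
free [ 0.04  0.27 -0.39]
down 6.95 [-0.1  -0.35 -0.6 ] [0.09 0.04 0.21]
0.4 0.4 [-0.26 -0.16  0.61] 7.87
0.3 0.3 [ 0.83 -0.04  0.04] 8.21
0.25 0.251 [ 0.29 -0.45 -0.29] 8.49
0.22 0.217 [-0.39  0.82  0.44] 8.74
0.2 0.197 [-0.92  0.25 -0.76] 8.97
0.18 0.18 [-0.86 -0.13  1.43] 9.21
0.1 0.146 [-5.85 -0.    4.21] 9.43
[-4.83 -0.06  2.41]
```

Run:
```python
from h import *
def F():
    L=[]
    for _ in range(4): robot.hold(.03); L.append(robot.observe()["contact_force"])
    return np.round(Ro.from_rotvec([0,0,-YAW]).apply(np.mean(L,0)),2)
for n in (-1,-2,-3,-4):
    P,r=pose(0,0,n=n); robot.servo_line(P,feed=30,rotation=r); f=F(); s=robot.observe(); print(n,f,round(s["grip_width"],3),round(s["t"],2))
    if f[0]>-1: break
```

```text
-1 [-4.33  0.14  2.72] 0.151 10.11
-2 [ 0.02  0.11 -1.05] 0.152 10.49
```

```bash
sed -i 's/^H=.*/H=np.array([630.,-128.1,0]); YAW=.121/' h.py
cat >> h.py <<'E'
def F(g=0,k=3):
    L=[]
    for _ in range(k): robot.hold(.02); L.append(robot.observe()["contact_force"])
    return np.round(Ro.from_rotvec([0,0,-YAW-g]).apply(np.mean(L,0)),2)
E
python3 - <<'E'
from h import *
grip(.1,16); print(F())
for b in (.02,.05,.08,.12,.16,.2):
    P,r=pose(0,b); robot.servo_line(P,feed=30,rotation=r); s=robot.observe(); f=F(); print(b,f,round(s["grip_width"],3),round(s["t"],2),np.round(s["wrist_torque"],2))
    if np.abs(f).max()>12: break
cv2.imwrite("pics/side2.png",viewer.read_camera("side")[:,:,::-1])
from ov import crop
crop("side","pics/side2.png","pics/sc4.png",(230,110,350,230),5,[])
E
```

```text
[ 0.79 -0.31 -2.24]
0.02 [ 0.53  0.05 -2.83] 0.147 11.01 [-0.01  0.01  0.01]
0.05 [ 0.35 -0.11 -2.73] 0.146 11.32 [ 0.01  0.09 -0.05]
0.08 [ 0.1   0.83 -2.43] 0.146 11.62 [ 0.03  0.07 -0.01]
0.12 [ 0.17  0.71 -2.61] 0.149 11.97 [-0.09  0.1  -0.07]
0.16 [ 0.31  0.82 -2.26] 0.15 12.31 [-0.1   0.14 -0.01]
0.2 [ 0.39  0.95 -2.27] 0.152 12.65 [-0.04  0.19 -0.02]
```

View pics/sc4.png

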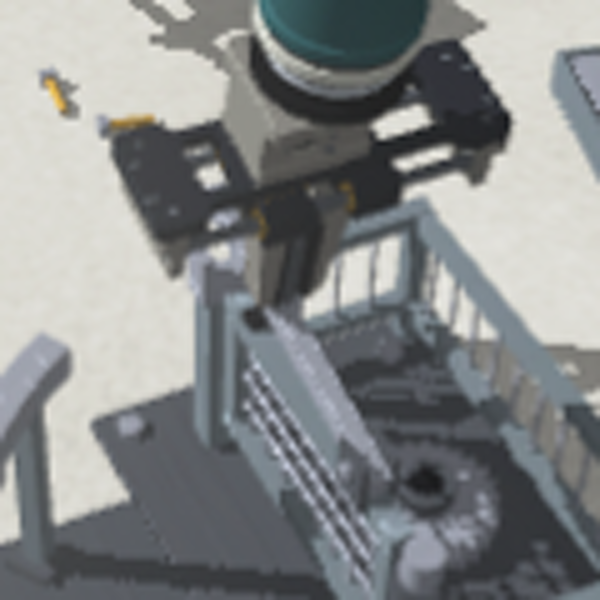

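The bar has lifted cleanly: the tool carries about 2.5 N, and the bar end sits above the gate top at (250, 315). The gate is still shut. Now I'll swing it in steps while watching forces.

Run:
```python
from h import *
for g in np.arange(.04,.641,.06):
    P,r=pose(g,.2); robot.servo_line(P,feed=50,rotation=r); f=F(g,2); s=robot.observe()
    print(round(g,2),f,round(s["grip_width"],3),round(s["t"],2),np.round(s["wrist_torque"],2))
    if np.abs(f).max()>12: break
for c in("side","top"): cv2.imwrite(f"pics/{c}3.png",viewer.read_camera(c)[:,:,::-1])
from ov import crop
crop("side","pics/side3.png","pics/sc5.png",(200,110,350,240),5,[])
crop("top","pics/top3.png","pics/tc5.png",(205,90,345,250),4,[])
```

```text
0.04 [-1.09  0.89 -1.97] 0.15 13.06 [-0.21  0.39  0.11]
0.1 [-0.97  1.04 -2.24] 0.148 13.43 [-0.27  0.36  0.13]
0.16 [-0.46 -0.11 -2.67] 0.149 13.81 [-0.35  0.29  0.06]
0.22 [-0.94 -0.25 -3.55] 0.146 14.18 [-0.61  0.22  0.11]
0.28 [-0.05 -1.45 -3.98] 0.147 14.56 [-0.94  0.07  0.1 ]
0.34 [-0.11 -3.31 -4.52] 0.149 14.93 [-1.16 -0.16  0.1 ]
0.4 [-0.68 -5.25 -5.77] 0.15 15.31 [-1.54 -0.41  0.06]
0.46 [-0.2  -5.35 -6.78] 0.15 15.68 [-1.57 -0.58  0.05]
0.52 [-0.22 -6.27 -7.22] 0.15 16.06 [-1.57 -0.65  0.04]
0.58 [-1.36 -5.92 -8.23] 0.147 16.43 [-1.64 -0.81  0.06]
0.64 [-1.14 -5.79 -7.82] 0.149 16.81 [-1.56 -0.92  0.07]
```

View pics/sc5.png

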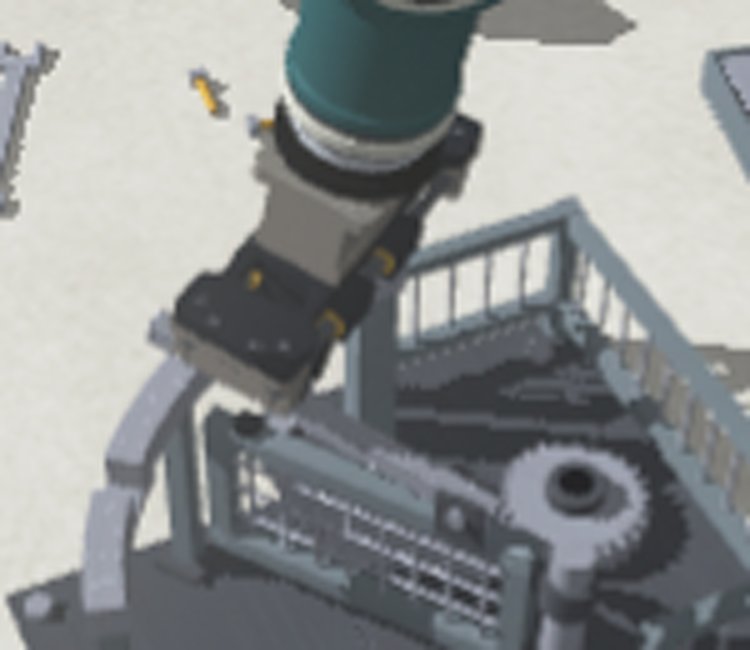

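View pics/tc5.png

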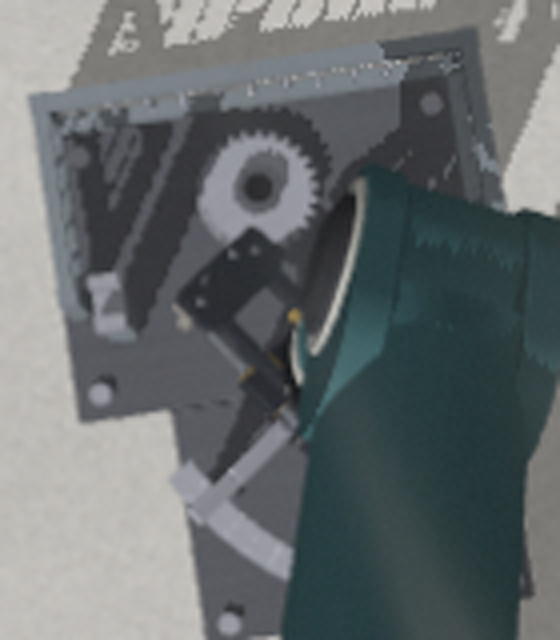

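Run:
```python
from h import *
from ov import crop
def X(g,r,z): return [H[0]-r*np.sin(YAW+g),H[1]+r*np.cos(YAW+g),z]
def bar(g,b): return [X(g,60+d*np.cos(b)-8*np.sin(b),165+d*np.sin(b)+8) for d in (110,190)]
arc=[X(a,235,171) for a in np.arange(.6,1.06,.05)]
print(np.hypot(*(robot.observe()["tcp_pos"]-pose(.64,.2)[0])[:2]))
crop("top","pics/top3.png","pics/tc6.png",(235,180,305,240),10,[bar(.64,.2),arc])
```

```text
1.1863538092330401
```

View pics/tc6.png

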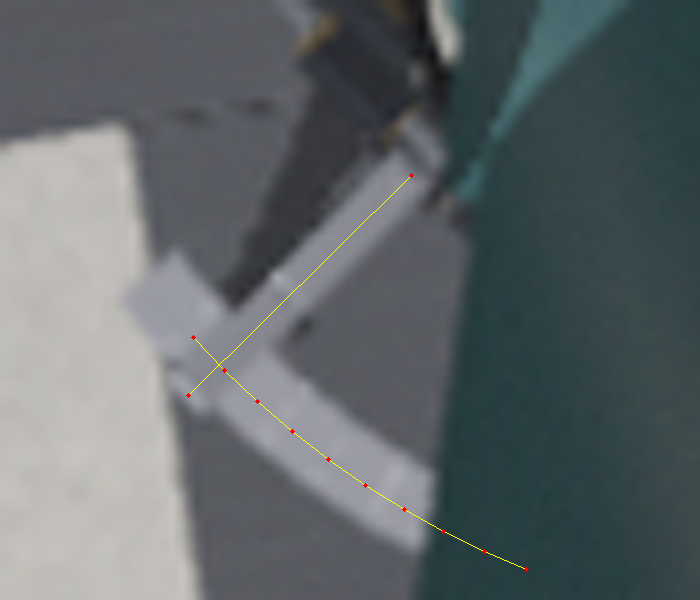

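Run:
```python
from h import *
import h
for o in (-1,-2,-3,-4,-5,-6):
    h.OFF=np.array([0,o]); P,r=pose(.64,.2); robot.servo_line(P,feed=30,rotation=r); f=F(.64,2); s=robot.observe()
    print(o,f,np.round(s["wrist_torque"],2),round(s["t"],2))
    if f[1]>-1.2: break
```

```text
-1 [ 0.12 -4.22 -5.85] [-1.12 -0.68  0.03] 17.19
-2 [-0.52  0.23 -1.48] [-0.5  -0.03  0.03] 17.48
```

```bash
sed -i 's/^H=.*/H=np.array([631.4,-129.5,0]); YAW=.121/' h.py
python3 - <<'E'
from h import *
g=.64
for b in (.17,.14,.12):
    P,r=pose(g,b); robot.servo_line(P,feed=30,rotation=r); f=F(g,2); print(b,f)
grip(.1,7); print(F(g))
for b in np.arange(.11,.055,-.01):
    P,r=pose(g,b); robot.servo_line(P,feed=15,rotation=r); f=F(g,2); s=robot.observe(); print(round(b,3),f,round(s["t"],2),np.round(s["wrist_torque"],2))
    if f[2]>0.: break
for c in("side","top"): cv2.imwrite(f"pics/{c}4.png",viewer.read_camera(c)[:,:,::-1])
from ov import crop
crop("side","pics/side4.png","pics/sc7.png",(200,130,350,240),5,[])
E
```

```text
0.17 [-0.02  0.23 -3.65]
0.14 [ 0.17  1.39 -2.17]
0.12 [ 0.54  2.76 -1.34]
[ 0.76  4.34 -1.44]
0.11 [ 0.21  4.86 -1.14] 18.88 [ 0.8   0.63 -0.02]
0.1 [ 0.42  5.47 -0.61] 19.17 [ 0.88  0.74 -0.06]
0.09 [ 0.86  5.17 -0.57] 19.45 [ 0.84  0.73 -0.05]
0.08 [0.82 5.18 1.62] 19.73 [0.84 0.84 0.02]
```

View pics/sc7.png

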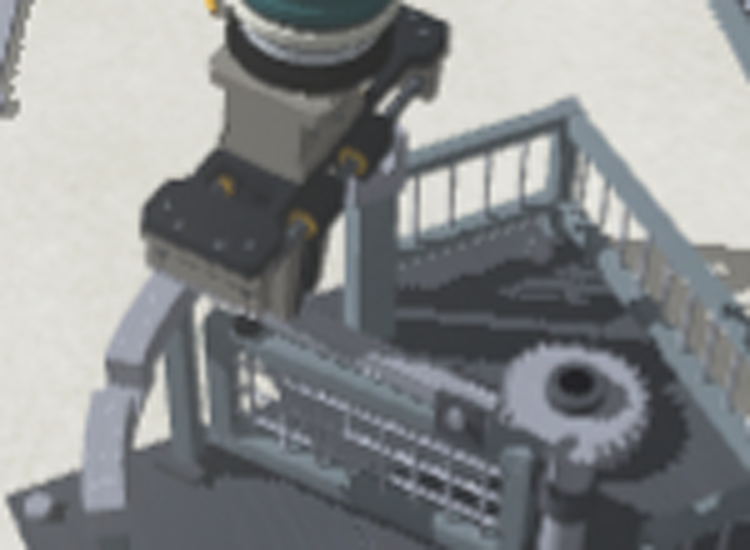

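The bar touched the stay at 0.08 as expected: fz jumped to +1.6 N, and the gripper sits over the stay start at (170, 270). Now I'll open the fingers loosely so the bar rides under its own weight, and push the gate round with the far finger in small force-checked steps.

Run:
```python
from h import *
grip(.24,4); print("open",F(.64),robot.observe()["grip_width"])
hist=[]
g=.64
while g<.93:
    g+=.01
    P,r=pose(g,.08); robot.servo_line(P,feed=25,rotation=r); f=F(g,2); s=robot.observe(); hist.append((g,f))
    print(round(g,3),f,round(s["grip_width"],3),round(s["t"],2))
    if abs(f[0])>3.5 or abs(f[2])>6: break
cv2.imwrite("pics/side5.png",viewer.read_camera("side")[:,:,::-1]);cv2.imwrite("pics/top5.png",viewer.read_camera("top")[:,:,::-1])
from ov import crop
crop("side","pics/side5.png","pics/sc8.png",(200,130,350,240),5,[])
crop("top","pics/top5.png","pics/tc8.png",(235,150,335,240),8,[])
```

```text
open [ 0.28  0.23 -0.6 ] 0.23923728950495318
0.65 [ 1.12 -0.5   0.24] 0.242 20.5
0.66 [ 0.3  -0.36  0.02] 0.24 20.78
0.67 [ 0.88 -0.25 -0.65] 0.24 21.07
0.68 [ 1.16  0.72 -0.12] 0.243 21.35
0.69 [ 1.87 -0.22 -0.2 ] 0.24 21.63
0.7 [ 0.98  0.13 -0.15] 0.24 21.92
0.71 [ 0.84  0.08 -0.08] 0.243 22.2
0.72 [1.76 0.68 0.24] 0.236 22.48
0.73 [ 2.18  0.19 -0.05] 0.239 22.77
0.74 [ 1.44 -0.22  0.19] 0.24 23.05
0.75 [ 1.27 -1.07  0.14] 0.238 23.33
0.76 [ 2.17 -0.9   0.74] 0.24 23.62
0.77 [ 1.52 -1.3   0.2 ] 0.237 23.9
0.78 [ 1.6  -0.9  -0.37] 0.236 24.18
0.79 [ 1.96 -1.61  0.54] 0.241 24.47
0.8 [ 1.33 -1.46 -0.44] 0.241 24.75
0.81 [ 2.06 -0.73  0.37] 0.239 25.03
0.82 [ 1.51 -1.24 -0.22] 0.236 25.32
0.83 [ 2.05 -0.54  0.58] 0.237 25.6
0.84 [ 1.43 -1.88  0.38] 0.24 25.88
0.85 [ 1.85 -1.41  0.17] 0.243 26.17
0.86 [ 2.15 -1.43 -0.18] 0.242 26.45
0.87 [ 1.82 -1.79  0.5 ] 0.241 26.73
0.88 [ 1.9  -0.9  -0.17] 0.238 27.02
0.89 [ 2.62 -1.37  0.73] 0.242 27.3
0.9 [ 1.37 -1.45  0.47] 0.24 27.58
0.91 [ 2.09 -1.41 -0.6 ] 0.241 27.87
0.92 [ 1.58 -1.43  0.33] 0.241 28.15
0.93 [ 1.63 -1.34 -0.17] 0.245 28.43
```

View pics/sc8.png

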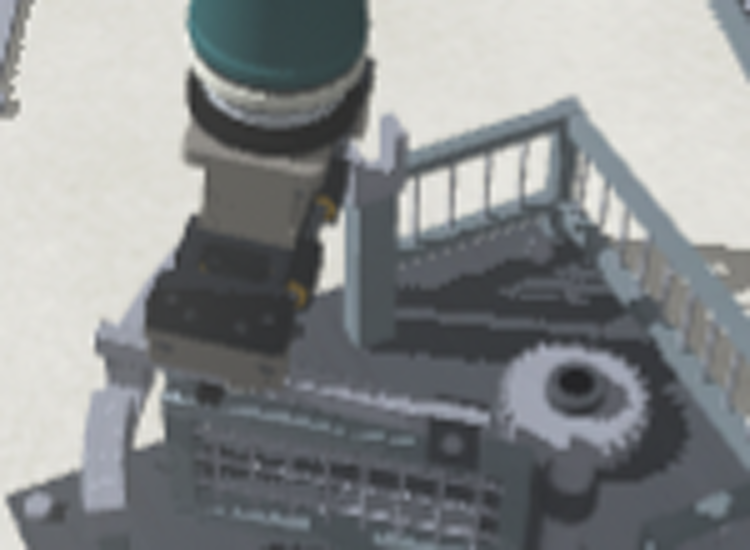

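View pics/tc8.png

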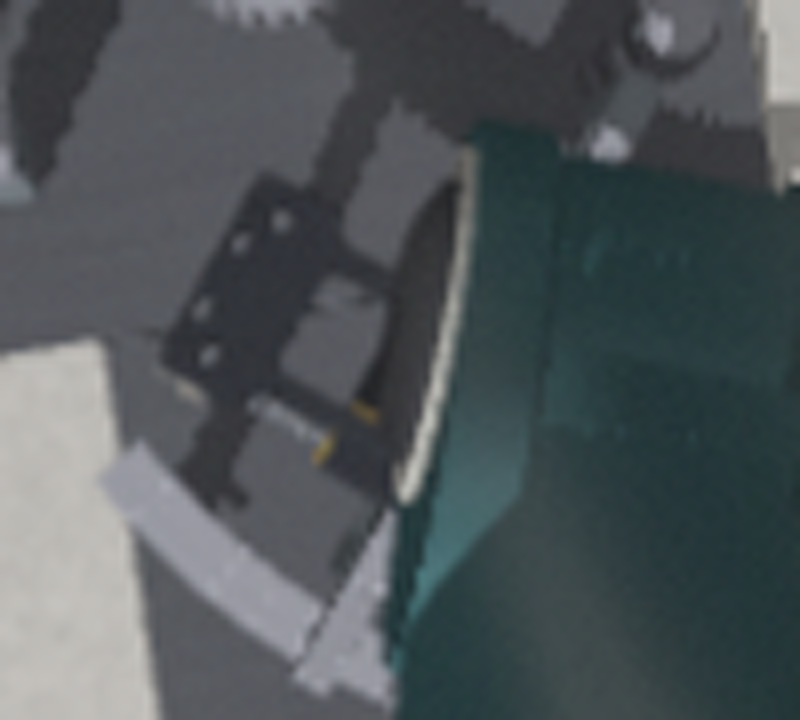

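The side view shows the nose at (115, 340), still on top of the stay and just short of the notch at about (120, 385). I'll continue with finer steps and watch the nose.

Run:
```python
from h import *
g=.93; tiles=[]; k=0
while g<1.0:
    g+=.006; k+=1
    P,r=pose(g,.08); robot.servo_line(P,feed=20,rotation=r); f=F(g,2); s=robot.observe()
    im=viewer.read_camera("side")[185:225,210:260,::-1]; im=cv2.resize(im,None,fx=4,fy=4,interpolation=cv2.INTER_CUBIC)
    cv2.putText(im,f"{g:.3f}",(2,155),0,.5,(0,0,255),1); tiles.append(im)
    print(round(g,3),f,round(s["t"],2))
    if abs(f[0])>3.5 or abs(f[2])>6: break
while len(tiles)%4: tiles.append(np.zeros_like(tiles[0]))
cv2.imwrite("pics/tiles1.png",np.vstack([np.hstack(tiles[i:i+4]) for i in range(0,len(tiles),4)]))
```

```text
0.936 [ 2.18 -1.34 -0.23] 28.82
0.942 [ 2.64 -0.93 -0.24] 29.15
0.948 [ 1.26 -1.24  0.19] 29.48
0.954 [ 1.58 -1.54 -0.26] 29.82
0.96 [ 1.06 -0.96 -0.94] 30.15
0.966 [ 1.54 -1.25 -0.94] 30.48
0.972 [ 1.82 -0.77 -0.92] 30.82
0.978 [ 0.9   0.36 -0.4 ] 31.15
0.984 [ 0.48  0.35 -0.29] 31.48
0.99 [ 0.31 -0.13 -0.63] 31.82
0.996 [0.33 0.01 0.26] 32.15
1.002 [ 0.82 -0.44  0.74] 32.48
```

View pics/tiles1.png

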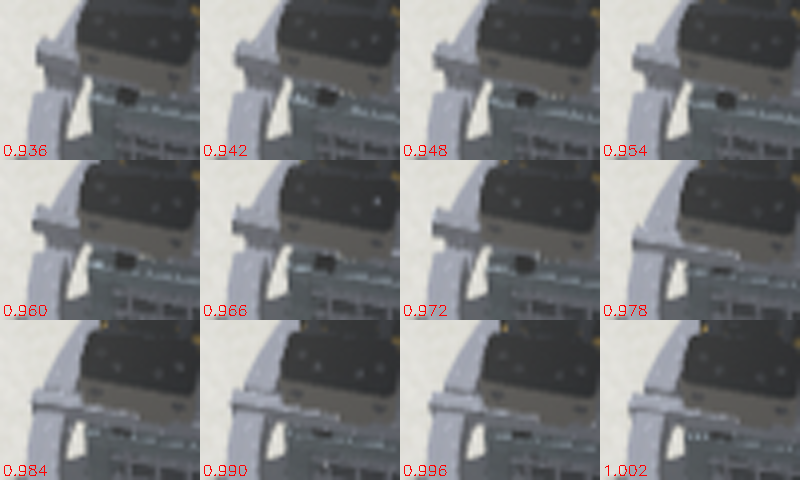

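The tiles show the nose dropping between 0.972 and 0.978, and it now lies flush in the notch. The push force fell to about 0.5 N. I'll centre the fingers on the pin, open them, lift off and check.

Run:
```python
from h import *
P,r=pose(.982,.08); robot.servo_line(P,feed=20,rotation=r); print(F(.98))
grip(.4); print(F(.98))
P,r=pose(.982,.08,rise=70); robot.servo_line(P,feed=60,rotation=r); print(F(.98))
robot.servo_line(np.array(P)+[-60,0,80],feed=200)
p=robot.observe()["tcp_pos"]; robot.movep([400,380,400],pose(0,0)[1]); print(robot.observe()["t"])
for c in("side","top"): cv2.imwrite(f"pics/{c}6.png",viewer.read_camera(c)[:,:,::-1])
i=viewer.camera_info("side")
for c in("side","top"):
    i=viewer.camera_info(c);R=np.array(i["R"]);t=np.array(i["t"])
    for n in("handle","nose","bar_pivot","bearing_center"):
        for d in viewer.pinpoint(n,c)[:2]: print(c,n,round(d["confidence"],2),np.round(R.T@(np.array(d["at"])-t),1))
from ov import crop
def X(g,rr,z): return [H[0]-rr*np.sin(YAW+g),H[1]+rr*np.cos(YAW+g),z]
crop("side","pics/side6.png","pics/sc9.png",(200,130,350,250),5,[])
crop("top","pics/top6.png","pics/tc9.png",(205,90,345,250),4,[])
```

```text
[-0.51  0.   -0.1 ]
[-0.07 -0.14  0.03]
[-0.43 -0.01 -0.16]
37.05
side handle 0.83 [490.8 -53.5 205. ]
side handle 0.62 [ 468.7 -346.8   21.7]
side nose 0.63 [425.2 -28.4 163.9]
side nose 0.34 [ 638.4 -133.3  203.1]
side bar_pivot 0.61 [ 582.  -102.5  168. ]
side bearing_center 0.63 [476.9 -80.5  20.8]
top handle 0.72 [484.8 -52.3 202.7]
top nose 0.42 [424.4 -20.3 168.4]
top nose 0.18 [ 468.2 -347.8   22.8]
top bar_pivot 0.95 [ 576.7 -101.2  164.7]
top bar_pivot 0.48 [ 635.1 -128.3  173.8]
top bearing_center 0.47 [471.2 -82.9  21.2]
```

View pics/sc9.png

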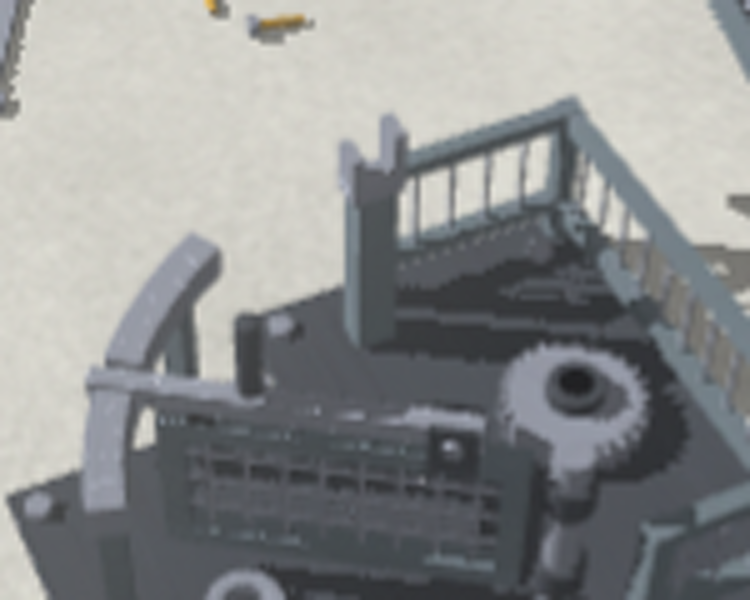

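View pics/tc9.png

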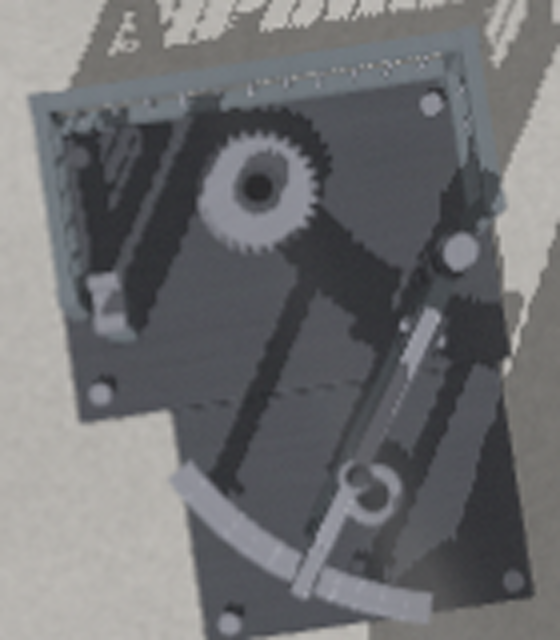

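View pics/top6.png

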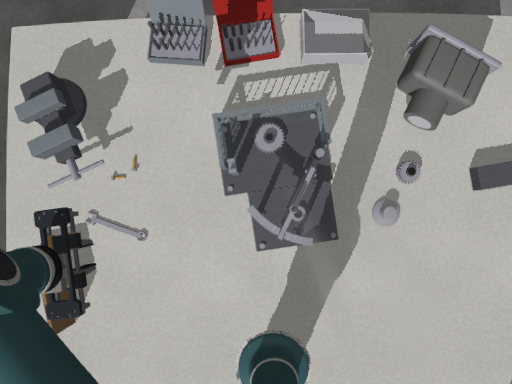

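Run:
```python
from h import *
robot.job_done()
```

```text
the job is handed in; nothing more can be done
```

I opened the gate and parked it with the latch bar dropped fully into the notch of the hold-open stay, then handed the job in at about 37 s of the 59 s allowed.

**How it went:** I gripped the handle at low force and lifted the bar to about 0.2 rad with the gate shut. I swung the gate to 0.64 rad and set the bar on the stay; contact came at 0.08 rad, as expected. With the fingers loosely round the pin, I pushed the gate on in small steps. The bar dropped at a commanded angle of about 0.975 rad, and I then centred the fingers, opened them and lifted clear.

**Last checks:**
- **Bar and gate:** the side and top pictures show the bar level in the notch and the gate standing by itself. The nose measured 164 to 168 mm above the table, against 165 mm for a level bar.
- **Loose parts:** the bearing is where it was, to within 2 mm. The gear, flange, hub, wrench and bolts look unmoved in the pictures; I did not measure them again.
- **Forces:** readings at the tool stayed below about 10 N. The nose force can't be measured directly. It stayed light riding on the stay, where the push on the pin was under 3 N.

**What did not match:**
- **Hinge estimate:** my first estimate was 2 to 3 mm off. That put a sideways and downward pull of up to about 8 N on the pin during the swing; I corrected it before lowering the bar.
- **First grip:** it was 2 mm off centre and pushed on the shut gate with about 5 N until I re-centred it.
- **Not tested:** I did not push the gate to test that the notch holds it, so that rests on the pictures alone.

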